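# Make up two test kits from the stock on a materials-lab bench

## Robot

A 7-joint arm with a two-finger parallel gripper is mounted at the origin on the work surface. World frame = base frame: x ahead of the robot, y to its left, z up, the work surface at z = 0. Lengths are in m, angles in degrees, forces in N, time in s.
With the tool pointing down it reaches from about 0.4 to 0.85 m from the base axis. Payload 4.4 kg.
Tool frame: the origin (TCP) lies at the very end of the fingers, on their centre line; the grasp point (between the pads) lies 19 mm behind it; z points along the fingers, y is the line along which they close (so a half turn about z gives the same grasp; the last joint's range is limited). The gripper opens to 94 mm and grips with 3 to 60 N. Pads are 16 mm wide; open, the fingers measure 119 mm over their backs; the gripper's body (75 mm by 177 mm) begins 78 mm behind the grasp point.
Start: joints at [-77.223, 36.005, 2.206, 86.941, -1.547, 57.084, -1.146], TCP at [0.185, 0.623, 0.205] pointing down, gripper open.
Joint ranges: [-175.42, 175.42], [-21.48, 121.26], [-71.46, 75.88], [10.55, 141.38], [-63.04, 243.04], [13.31, 113.54], [-168.57, 168.57]. Speed limits (degrees/s): [147.25, 147.25, 180, 180, 180, 180, 180].

## Interface

Orientations are given as a 3x3 rotation matrix whose columns are the frame's x, y, z axes.
In Python, from bench import telemetry, eyes, manip gives the robot as it stands.
- The arm moves only by the tool carry_out, never from a script. Its argument "moves" is a list of rows, each an object with "travel": the shift along the tool's x, y, z normalised to -1 to 1, where 1 is 0.3 m, a list of three; "delta_rot": the turn, a rotation vector about the tool's x, y, z normalised to -1 to 1, where 1 is 60 degrees, a list of three. In form: [{"travel": [dx, dy, dz], "delta_rot": [rx, ry, rz]}, ...]. A call has 1 to 20 rows; each row is the pose to reach, as a shift and turn from the pose commanded when the call began, along the tool's axes at that moment; what a row does not reach only later rows make up. A row lasts 1/8 s, in which the tool goes at most 62.5 mm and 10.7 degrees, less where a joint would pass 70% of its speed; a pose out of reach is approached as far as the arm can. A call with a number of a shift or a turn outside -1 to 1 is refused whole. A call with a gripper value outside its range is refused whole. "fingers" is the opening, from -1 (shut) to 1 (fully open), so that 0 is half open, set as the call begins (left out, the last holds). The fingers move at their own pace and stop on an object; the grip force is fixed at half the most. Time passes only in rows, so rows that repeat a pose let the fingers close. It gives the time, the measured TCP pose, the force, the opening and the grip force at its end, in the units of the state.
- telemetry.read_state(): the state, without advancing time (a new reading comes with each control period).
- eyes.read_camera(name): name is "side" or "top"; returns a dict with "img" (384x512x3 uint8, red, green, blue), "depth" (384x512 float32, m along the optical axis (not along the pixel's ray), 0 where there is no reading), "K" (3x3 intrinsics, pixels), "R" (3x3) and "t" (3): a world point X has camera coordinates R X + t. Camera axes: x right, y down, z forward; pixel columns grow to the right and rows downward; lengths in m; the calibration is good to about 2 mm. A picture is of the moment at which its call begins.
- manip.job_done(): hands the job in; it is judged then, once.
The state is a dict: "clock": time; "joints": joint angles; "dq": joint speeds; "effort": joint torques, N m; "position": TCP position; "tool_rot": TCP orientation; "ft_force": force on the tool from outside, world axes, zero at the start; "wrist_torque": the same for the moment, N m; "grip_width": finger opening in m; "gripper_force": force on a finger pad.
Only numpy, scipy, OpenCV 4.12 (cv2) and the standard library are available. Lean on these libraries where they do the work, as an engineer would, in place of code of your own. Each camera call takes 0.05 s, during which the arm holds its last target. There are 200 camera calls.

## Task

Make up the two test kits, one thing to a compartment and each standing upright on the tray's floor: in the long three-compartment tray, counting from its handle end, the round ring mould, the concrete block, then the large weight; in the short two-compartment tray the slim jar next to the handle, then the small weight. Set each thing down gently rather than dropping it, and leave the square mould and the squat jar where they stand, with none of these things knocked over on the way.

Things in the scene. Friction and masses are not known exactly. Their poses are not given: they have to be found in the camera images.
- mould_mid (a point): Round steel ring mould: plain upright tube, 56 mm outside, 44 mm bore, 55 mm tall, open at both ends, about 220 g. Stands loose on the bench among the stock. This point is its centre, half-way up; z is its upright axis.
- block_mid (a point): Concrete test block: solid upright grey square prism, 40 x 40 mm and 56 mm tall, about 200 g. Stands loose on the bench, turned any way. This point is its centre, half-way up; z is its upright axis. x and y are square to its sides.
- big_weight_mid (a point): Large steel balance weight: upright cylinder 44 mm in diameter and 52 mm high, then a thin neck and a 26 mm knob, 70 mm tall overall, about 600 g. Stands loose among the stock. This point is its centre, half-way up; z is its upright axis.
- slim_jar_mid (a point): Slim amber glass jar with a black screw cap: upright, 44 mm in diameter at the body, 70 mm tall with the cap, about 120 g. Stands loose among the stock. This point is its centre, half-way up; z is its upright axis.
- small_weight_mid (a point): Small steel balance weight: upright cylinder 30 mm in diameter and 46 mm high, then a thin neck and a 20 mm knob, 62 mm tall overall, about 250 g. Stands loose among the stock. This point is its centre, half-way up; z is its upright axis.
- long_tray: Fixed aluminium tray 232 x 118 mm, three equal compartments in a row along its x. Floor top 4 mm above the bench; walls and dividers 4 mm thick, tops at 12 mm. Compartments 72 (x) by 110 mm (y) inside, centres at x = -76 (next to handle), 0, +76 mm, y = 0. Flat wire handle, 10 mm high, juts 25 mm from the -x end. Origin: centre of the underside, z up. Left or right of the stock, handle end towards the robot, up to 15 degrees askew.
- short_tray: Fixed aluminium tray 156 x 118 mm, two equal compartments in a row along its x. Floor top 4 mm above the bench; walls and dividers 4 mm thick, tops at 12 mm. Compartments 72 (x) by 110 mm (y) inside, centres at x = -38 (next to handle), +38 mm, y = 0. Flat wire handle, 10 mm high, juts 25 mm from the -x end. Origin: centre of the underside, z up. Left or right of the stock, handle end towards the robot, up to 15 degrees askew.
- square_mould_mid (a point): Square steel mould, not wanted: open-topped square box 50 x 50 mm, 50 mm tall, walls 6 mm. Stands loose among the stock and is to stay there. This point is its centre, half-way up; z is its upright axis.
- squat_jar_mid (a point): Squat amber glass jar with a black cap, not wanted: 60 mm in diameter, 55 mm tall, wider and lower than the slim jar. Stands loose among the stock and is to stay there. This point is its centre, half-way up; z is its upright axis.
Mind the look-alikes: they are no part of the job. What is shaped like the part that bears mould_mid but turquoise or yellow is not meant.

How it is judged:
By the outcome, as a careful person would: the job done as asked, in the order asked, and still so for the second after the job is handed in, with the robot touching nothing.
It also fails if it takes over 128 s, if anything falls off the work surface, if the arm or the gripper's body presses on something with over 40 N, if the wrist force passes 120 N, or if a joint passes its speed limit or range.

## Working session

There is one attempt and no reset: what is moved stays moved. The work goes in short steps, Python scripts to look and compute and a tool call to move; the robot and the scene stay as the last step left them, time stands still between calls to the robot, and variables do not carry over. Pictures are saved under pics/ and viewed, at most 14 in all, crops included, and the job is handed in when it is done.

Besides the shell and the picture viewer there is one more tool, called as name(argument=value, ...), one argument or row to a line, values as JSON. carry_out: Moves the arm, as the interface text tells. Scaled input: -1 to 1 covers 0.3 m each way for a shift and 60 degrees each way for a turn. Its arguments: {"type":"object","properties":{"moves":{"type":"array"},"fingers":{"type":"number"}},"required":["moves"]}

```bash
mkdir -p pics; ls; cat > h.py <<'E'
import numpy as np, cv2
from bench import telemetry, eyes, manip
def snap(name,fn):
    c=eyes.read_camera(name); np.savez('pics/'+fn+'.npz',**c); cv2.imwrite('pics/'+fn+'.png',cv2.resize(c['img'][:,:,::-1],None,fx=1.5,fy=1.5,interpolation=cv2.INTER_CUBIC)); return c
def cloud(c):
    h,w=c['depth'].shape; u,v=np.meshgrid(np.arange(w),np.arange(h)); d=c['depth']
    P=np.stack([(u-c['K'][0,2])/c['K'][0,0]*d,(v-c['K'][1,2])/c['K'][1,1]*d,d],-1)
    return (P-c['t'])@c['R']
E
python3 - <<'E'
from h import *
for n in('top','side'):
    c=snap(n,n+'0'); print(n,c['K'][0,0],-c['R'].T@c['t'],c['R'].round(2).tolist())
s=telemetry.read_state(); print(s)
E
```

```text
pics
top 486.7447642575986 [ 0.37053666 -0.03334883  1.35856436] [[-0.01, -1.0, 0.01], [-0.99, 0.01, -0.1], [0.1, -0.01, -0.99]]
side 464.55455919248493 [ 0.29635908 -0.89731823  0.63640915] [[0.97, -0.23, -0.02], [-0.14, -0.52, -0.84], [0.18, 0.82, -0.54]]
{'clock': 0.1, 'joints': array([-77.22300135,  36.05309744,   2.20381696,  86.98793043,
        -1.54721326,  57.08341218,  -1.14380321]), 'dq': array([-0.09580539, -0.0637228 ,  0.08081685, -0.17404209,  0.05191218,
       -0.14870864,  0.1183551 ]), 'effort': array([ 2.72799931e-03, -5.50791335e+01,  1.14738666e+00, -1.87116355e+01,
       -5.22285257e-02,  1.92468177e-02,  4.02220269e-05]), 'position': array([0.18493743, 0.62253467, 0.20466535]), 'tool_rot': array([[-9.58591891e-01,  2.84783048e-01, -4.48809504e-04],
       [ 2.84783400e-01,  9.58590571e-01, -1.59136124e-03],
       [-2.29681453e-05, -1.65327948e-03, -9.99998633e-01]]), 'ft_force': array([ 0.15111112, -0.37243788,  0.60074977]), 'wrist_torque': array([0.03579202, 0.03547   , 0.0155963 ]), 'gripper_force': 0.0, 'grip_width': 0.09408813750015771}
```

View pics/top0.png

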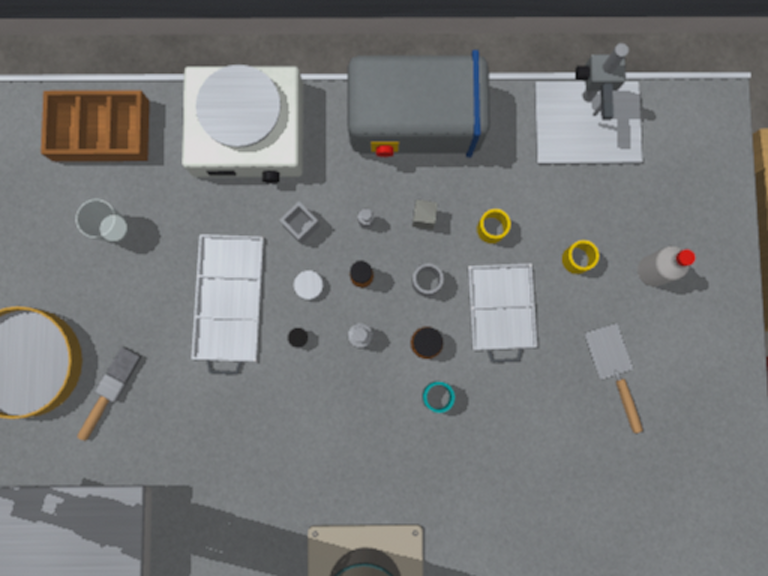

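View pics/side0.png

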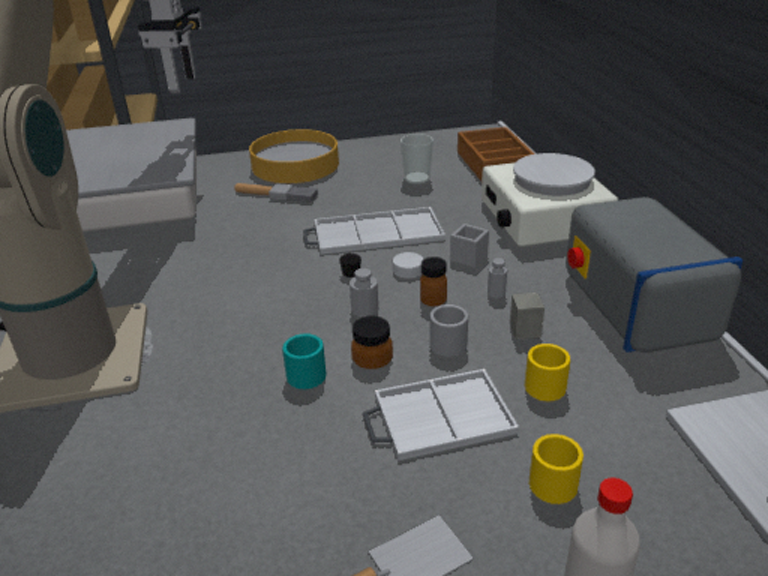

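The top view, in picture pixels, shows the long tray at (228,298) and the short tray at (503,307), with both handles at the bottom, towards the robot.

- **Wanted:** small weight (366,217), block (425,212), slim jar (361,273), large weight (360,335).
- **Leave in place:** square mould (300,221) and squat jar (427,343).
- **Clutter:** white disc (308,285) and black cap (298,337).
- **Ring mould candidates:** grey (428,279), turquoise (438,397), yellow (494,226) and (583,256). The grey one fits because it is plain steel; the others are the excluded look-alikes.

I'll confirm this in a crop and measure.

```bash
cat > meas.py <<'E'
from h import *
def load(f): return dict(np.load('pics/'+f+'.npz'))
def objs(c,seeds,zmin=0.02,top=0.007):
    P=cloud(c); m=((P[...,2]>zmin)&(P[...,2]<.12)&(c['depth']>0)).astype(np.uint8)
    n,L=cv2.connectedComponents(m,connectivity=4)
    for k,(u,v) in seeds.items():
        u=int(u/1.5);v=int(v/1.5)
        w=L[v-8:v+9,u-8:u+9]; ids=np.bincount(w[w>0]) if (w>0).any() else None
        if ids is None: print(k,'none');continue
        Q=P[L==ids.argmax()]; zt=np.percentile(Q[:,2],95); T=Q[Q[:,2]>zt-top]
        (cx,cy),r=cv2.minEnclosingCircle((T[:,:2]*1000).astype(np.float32))
        rc=cv2.minAreaRect((T[:,:2]*1000).astype(np.float32))
        print(k,len(Q),'zt %.3f'%zt,'circ',np.round([cx,cy,2*r],1),'rect',np.round(rc[0],1),np.round(rc[1],1),round(rc[2],1))
E
python3 - <<'E'
from meas import *
c=load('top0')
S=dict(sqm=(300,221),small=(366,217),block=(425,212),slim=(361,273),ring=(428,279),disc=(308,285),cap=(298,337),big=(360,335),squat=(427,343),turq=(438,397),yel=(494,226))
objs(c,S); print('low'); objs(c,dict(disc=(308,285),cap=(298,337)),.008)
K,R,t=c['K'],c['R'],c['t']; o=-R.T@t
P=cloud(c); print('bench z',np.median(P[250:300,200:300,2]),P[250:300,200:300,2].std())
g=cv2.cvtColor(c['img'],cv2.COLOR_RGB2GRAY)
m=(g>150).astype(np.uint8); m=cv2.morphologyEx(m,cv2.MORPH_CLOSE,np.ones((3,3)))
n,L,st,_=cv2.connectedComponentsWithStats(m)
for k,(u,v) in dict(long=(215,298),short=(485,300)).items():
    i=L[int(v/1.5),int(u/1.5)]; vv,uu=np.nonzero(L==i)
    d=np.stack([(uu-K[0,2])/K[0,0],(vv-K[1,2])/K[1,1],np.ones(len(uu))],-1)@R
    X=o+d*((0.012-o[2])/d[:,2])[:,None]
    rc=cv2.minAreaRect((X[:,:2]*1000).astype(np.float32)); print(k,st[i],rc)
cv2.imwrite('pics/crop1.png',cv2.resize(c['img'][120:285,120:370,::-1],None,fx=3.2,fy=3.2,interpolation=cv2.INTER_CUBIC))
E
```

```text
sqm 243 zt 0.054 circ [655.4 119.6  68.6] rect [655.4 119.7] [50.8 48.8] 44.0
small 111 zt 0.065 circ [662.   -3.1  20.3] rect [661.6  -2.1] [18.2 18. ] 41.0
block 252 zt 0.062 circ [ 668.8 -110.    53.3] rect [ 668.2 -110.4] [40.2 40. ] 83.8
slim 221 zt 0.075 circ [557.4   6.8  39.4] rect [556.8   6.8] [37.9 36.5] 41.7
ring 188 zt 0.059 circ [ 545.8 -114.    55.5] rect [ 545.5 -113.7] [51.7 54.8] 89.0
disc 253 zt 0.028 circ [540.2 105.1  53.4] rect [540.7 104.7] [50.6 50.7] 21.5
cap 143 zt 0.036 circ [443.4 123.   35.9] rect [443.9 122.8] [33.1 34.6] 44.5
big 210 zt 0.074 circ [444.6   9.5  25.2] rect [444.1   9.2] [21.5 23.8] 88.0
squat 369 zt 0.060 circ [ 432.  -112.2   52.2] rect [ 431.9 -112.2] [51.  48.4] 89.2
turq 168 zt 0.060 circ [ 333.5 -130.5   55.5] rect [ 333.5 -130.6] [52.5 52.6] 44.5
yel 234 zt 0.059 circ [ 644.4 -238.1   56.2] rect [ 644.6 -237.6] [51.9 54.1] 87.9
low
disc 303 zt 0.027 circ [540.2 105.4  53.7] rect [540.5 105. ] [50.9 51.1] 22.9
cap 143 zt 0.036 circ [443.4 123.   35.9] rect [443.9 122.8] [33.1 34.6] 44.5
bench z 0.0009593845200852446 0.08170797411871762
long [ 127  156   48   85 3594] ((518.0966186523438, 254.83773803710938), (119.44708251953125, 233.9862518310547), 87.383056640625)
short [ 312  175   46   58 2378] ((497.5196838378906, -254.9805908203125), (156.88052368164062, 118.28614044189453), 1.9720399379730225)
```

View pics/crop1.png

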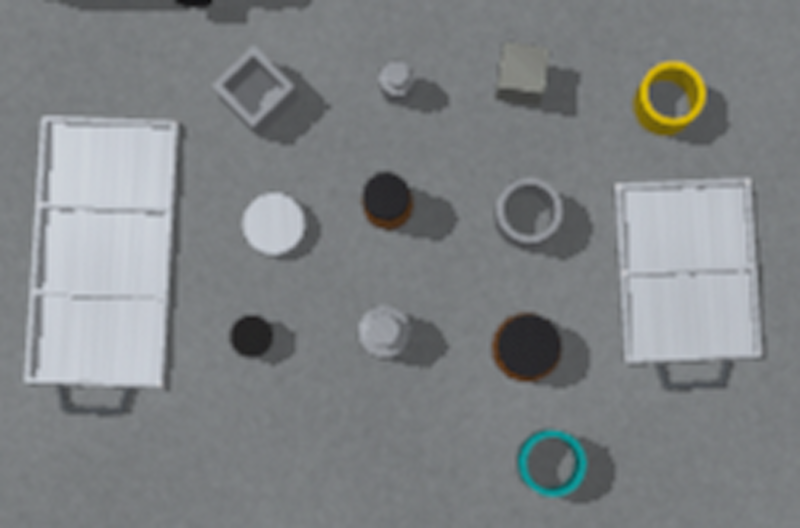

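The crop confirms the plain grey ring mould at crop pixel (529,210), with the turquoise and yellow ones as look-alikes. Sizes and heights match the descriptions, with about +4 mm bias in camera z. First I'll square the tool up and move towards the ring.

carry_out(
  moves=[
    {"travel":[-0.9,-1,0],"delta_rot":[0,0,-0.276]},
    {"travel":[-0.9,-1,0],"delta_rot":[0,0,-0.276]},
    {"travel":[-0.9,-1,0],"delta_rot":[0,0,-0.276]},
    {"travel":[-0.9,-1,0],"delta_rot":[0,0,-0.276]},
    {"travel":[-0.9,-1,0],"delta_rot":[0,0,-0.276]},
    {"travel":[-0.9,-1,0],"delta_rot":[0,0,-0.276]},
    {"travel":[-0.9,-1,0],"delta_rot":[0,0,-0.276]},
    {"travel":[-0.9,-1,0],"delta_rot":[0,0,-0.276]},
    {"travel":[-0.9,-1,0],"delta_rot":[0,0,-0.276]},
  ],
  fingers=0.6,
)

```text
clock: 1.23
position: [0.358, 0.2597, 0.2054]
tool_rot: [[-1.0, -0.001, -0.0], [-0.001, 1.0, 0.001], [0.0, 0.001, -1.0]]
ft_force: [1.2, -0.3, 0.3]
grip_width: 0.075
gripper_force: 0.0
```

carry_out(
  moves=[
    {"travel":[-0.623,-1,0.2]},
    {"travel":[-0.623,-1,0.2]},
    {"travel":[-0.623,-1,0.2]},
    {"travel":[-0.623,-1,0.2]},
    {"travel":[-0.623,-1,0.2]},
    {"travel":[-0.623,-1,0.2]},
    {"travel":[-0.623,-1,0.2]},
  ],
)

```text
schema error: expected keys travel, delta_rot
```

carry_out(
  moves=[
    {"travel":[-0.623,-1,0.2],"delta_rot":[0,0,0]},
    {"travel":[-0.623,-1,0.2],"delta_rot":[0,0,0]},
    {"travel":[-0.623,-1,0.2],"delta_rot":[0,0,0]},
    {"travel":[-0.623,-1,0.2],"delta_rot":[0,0,0]},
    {"travel":[-0.623,-1,0.2],"delta_rot":[0,0,0]},
    {"travel":[-0.623,-1,0.2],"delta_rot":[0,0,0]},
    {"travel":[-0.623,-1,0.2],"delta_rot":[0,0,0]},
    {"travel":[-0.623,-1,0.2],"delta_rot":[0,0,0]},
  ],
)

```text
clock: 2.22
position: [0.5451, -0.0389, 0.145]
tool_rot: [[-1.0, -0.003, -0.001], [-0.003, 1.0, 0.001], [0.001, 0.001, -1.0]]
ft_force: [0.2, 0.5, -0.3]
grip_width: 0.0749
gripper_force: 0.0
```

carry_out(
  moves=[
    {"travel":[0,-0.12,0],"delta_rot":[0,0,0]},
    {"travel":[0,-0.245,0],"delta_rot":[0,0,0]},
    {"travel":[0,-0.245,0],"delta_rot":[0,0,0]},
    {"travel":[0,-0.245,0],"delta_rot":[0,0,0]},
    {"travel":[0,-0.245,0.15],"delta_rot":[0,0,0]},
    {"travel":[0,-0.245,0.25],"delta_rot":[0,0,0]},
  ],
)

```text
clock: 2.98
position: [0.5453, -0.1116, 0.0695]
tool_rot: [[-1.0, -0.004, -0.0], [-0.004, 1.0, 0.002], [0.0, 0.002, -1.0]]
ft_force: [0.0, -0.2, -0.4]
grip_width: 0.0753
gripper_force: 0.0
```

```bash
python3 - <<'E'
from h import *
c=snap('side','side1'); s=telemetry.read_state(); print(s['position'],s['ft_force'])
cv2.imwrite('pics/crop2.png',cv2.resize(c['img'][150:310,170:410,::-1],None,fx=3,fy=3,interpolation=cv2.INTER_CUBIC))
E
```

```text
[ 0.54290114 -0.11112434  0.0661672 ] [-0.79899936  0.97818932 -2.29363614]
```

View pics/crop2.png

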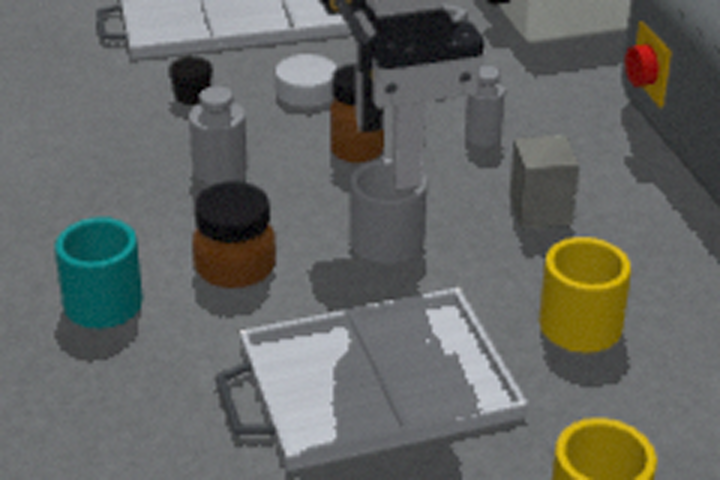

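The near finger's tip is at crop pixel (405,187), just above the ring's rim at (388,165–205), so I'll check the alignment by projecting it.

```bash
python3 - <<'E'
from meas import *
c=load('side1')
def pr(X):
    q=c['K']@(c['R']@np.array(X)+c['t']); p=q[:2]/q[2]; return (p-[170,150])*3
for n,X in dict(tipnear=(.543,-.149,.066),tipfar=(.543,-.0735,.066),rimnear=(.5455,-.142,.055),rimfar=(.5455,-.086,.055),riml=(.5175,-.114,.055),rimr=(.5735,-.114,.055),base=(.5455,-.142,0)).items(): print(n,pr(X).round())
P=cloud(c); m=(P[...,2]>.045)&(P[...,2]<.062)&(abs(P[...,0]-.545)<.04)&(abs(P[...,1]+.114)<.04)
Q=P[m]; print(len(Q),Q.min(0),Q.max(0))
E
```

```text
tipnear [398. 194.]
tipfar [368. 136.]
rimnear [398. 201.]
rimfar [376. 157.]
riml [349. 184.]
rimr [424. 173.]
base [397. 262.]
235 [ 0.51649194 -0.1456176   0.04513647] [ 0.57204456 -0.08941218  0.0591996 ]
```

carry_out(
  moves=[
    {"travel":[0,-0.01,0.06],"delta_rot":[0,0,0]},
    {"travel":[0,-0.01,0.13],"delta_rot":[0,0,0]},
    {"travel":[0,-0.01,0.187],"delta_rot":[0,0,0]},
    {"travel":[0,-0.01,0.187],"delta_rot":[0,0,0]},
  ],
)

```text
clock: 3.52
position: [0.5449, -0.1173, 0.0135]
tool_rot: [[-1.0, -0.001, -0.002], [-0.001, 1.0, 0.001], [0.002, 0.001, -1.0]]
ft_force: [-0.6, -1.1, -0.1]
grip_width: 0.0754
gripper_force: 0.0
```

carry_out(
  moves=[
    {"travel":[0,0,0],"delta_rot":[0,0,0]},
    {"travel":[0,0,0],"delta_rot":[0,0,0]},
    {"travel":[0,0,0],"delta_rot":[0,0,0]},
    {"travel":[0,0,0],"delta_rot":[0,0,0]},
    {"travel":[0,0,0],"delta_rot":[0,0,0]},
    {"travel":[0,0,0],"delta_rot":[0,0,0]},
  ],
  fingers=-1,
)

```text
clock: 4.28
position: [0.5461, -0.1178, 0.0151]
tool_rot: [[-1.0, -0.0, 0.001], [-0.0, 1.0, -0.0], [-0.001, -0.0, -1.0]]
ft_force: [-0.5, 0.5, 6.4]
grip_width: 0.0564
gripper_force: 30.0
```

carry_out(
  moves=[
    {"travel":[0,0,-0.08],"delta_rot":[0,0,0]},
    {"travel":[0,0,-0.2],"delta_rot":[0,0,0]},
    {"travel":[0,0,-0.367],"delta_rot":[0,0,0]},
    {"travel":[0,0,-0.367],"delta_rot":[0,0,0]},
    {"travel":[0.05,0.15,-0.367],"delta_rot":[0,0,0]},
    {"travel":[0.12,0.35,-0.367],"delta_rot":[0,0,0]},
    {"travel":[0.19,0.55,-0.367],"delta_rot":[0,0,0]},
    {"travel":[0.26,0.75,-0.367],"delta_rot":[0,0,0]},
    {"travel":[0.345,0.9,-0.367],"delta_rot":[0,0,0]},
    {"travel":[0.345,1,-0.367],"delta_rot":[0,0,0]},
    {"travel":[0.345,1,-0.367],"delta_rot":[0,0,0]},
  ],
)

```text
clock: 5.65
position: [0.4407, 0.1847, 0.1234]
tool_rot: [[-1.0, -0.005, -0.001], [-0.005, 1.0, 0.0], [0.001, 0.0, -1.0]]
ft_force: [0.8, -0.5, -2.3]
grip_width: 0.0563
gripper_force: 30.0
```

carry_out(
  moves=[
    {"travel":[0,0.12,0],"delta_rot":[0,0,0]},
    {"travel":[0,0.248,0],"delta_rot":[0,0,0]},
    {"travel":[0,0.248,0],"delta_rot":[0,0,0]},
    {"travel":[0,0.248,0.12],"delta_rot":[0,0,0]},
    {"travel":[0,0.248,0.22],"delta_rot":[0,0,0]},
    {"travel":[0,0.248,0.3],"delta_rot":[0,0,0]},
    {"travel":[0,0.248,0.33],"delta_rot":[0,0,0]},
    {"travel":[0,0.248,0.343],"delta_rot":[0,0,0]},
    {"travel":[0,0.248,0.35],"delta_rot":[0,0,0]},
    {"travel":[0,0.248,0.35],"delta_rot":[0,0,0]},
  ],
)

```text
clock: 6.9
position: [0.4423, 0.2566, 0.02]
tool_rot: [[-1.0, -0.0, 0.001], [-0.0, 1.0, 0.0], [-0.001, 0.0, -1.0]]
ft_force: [-0.1, 0.3, -1.1]
grip_width: 0.0564
gripper_force: 30.0
```

```bash
python3 - <<'E'
from h import *
c=snap('side','side2'); s=telemetry.read_state(); print(s['position'],s['ft_force'],s['clock'])
cv2.imwrite('pics/crop3.png',cv2.resize(c['img'][100:220,180:340,::-1],None,fx=4,fy=4,interpolation=cv2.INTER_CUBIC))
E
```

```text
[0.44224189 0.25676606 0.0200184 ] [-0.25039757 -0.94005371 -1.3847947 ] 6.95
```

View pics/crop3.png

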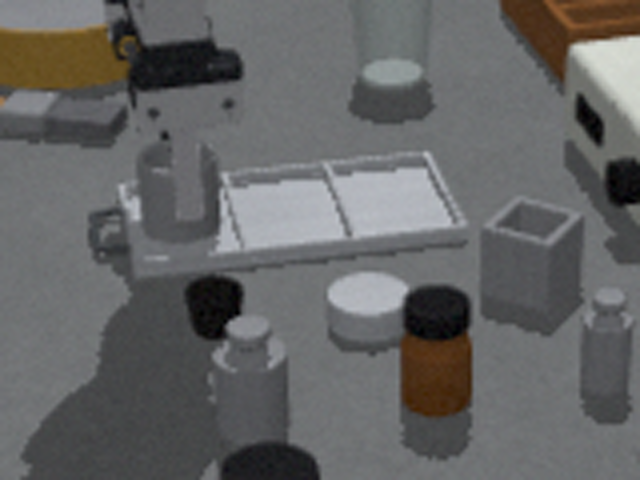

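The ring is over the handle-end compartment of the long tray, at crop pixel (178,200), about 1 mm above its floor and clear of the walls. I'll lower it that last millimetre and release.

carry_out(
  moves=[
    {"travel":[0,0,0.002],"delta_rot":[0,0,0]},
    {"travel":[0,0,0.004],"delta_rot":[0,0,0]},
    {"travel":[0,0,0.004],"delta_rot":[0,0,0]},
    {"travel":[0,0,0.004],"delta_rot":[0,0,0]},
  ],
)

```text
clock: 7.45
position: [0.4421, 0.2568, 0.0191]
tool_rot: [[-1.0, -0.0, 0.001], [-0.0, 1.0, 0.001], [-0.001, 0.001, -1.0]]
ft_force: [-1.1, -0.2, 5.2]
grip_width: 0.0563
gripper_force: 30.0
```

carry_out(
  moves=[
    {"travel":[0,0,0],"delta_rot":[0,0,0]},
    {"travel":[0,0,0],"delta_rot":[0,0,0]},
    {"travel":[0,0,0],"delta_rot":[0,0,0]},
    {"travel":[0,0,0],"delta_rot":[0,0,0]},
    {"travel":[0,0,0],"delta_rot":[0,0,0]},
    {"travel":[0,0,-0.05],"delta_rot":[0,0,0]},
    {"travel":[0,0,-0.15],"delta_rot":[0,0,0]},
    {"travel":[0,0,-0.3],"delta_rot":[0,0,0]},
    {"travel":[0,0,-0.367],"delta_rot":[0,0,0]},
    {"travel":[0,0,-0.367],"delta_rot":[0,0,0]},
  ],
  fingers=0.6,
)

```text
clock: 8.7
position: [0.4431, 0.2573, 0.1306]
tool_rot: [[-1.0, -0.0, 0.004], [-0.0, 1.0, 0.003], [-0.004, 0.003, -1.0]]
ft_force: [-0.2, -0.0, 0.2]
grip_width: 0.075
gripper_force: 0.0
```

carry_out(
  moves=[
    {"travel":[-0.1,-0.12,0],"delta_rot":[0,0,0]},
    {"travel":[-0.754,-0.9,0],"delta_rot":[0,0,0]},
    {"travel":[-0.754,-0.9,0],"delta_rot":[0,0,0]},
    {"travel":[-0.754,-0.9,0],"delta_rot":[0,0,0]},
    {"travel":[-0.754,-0.9,0],"delta_rot":[0,0,0]},
    {"travel":[-0.754,-0.9,0],"delta_rot":[0,0,0]},
    {"travel":[-0.754,-0.9,0],"delta_rot":[0,0,0]},
    {"travel":[-0.754,-0.9,0],"delta_rot":[0,0,0]},
  ],
)

```text
clock: 9.7
position: [0.6668, -0.0125, 0.127]
tool_rot: [[-1.0, -0.0, -0.003], [-0.0, 1.0, 0.001], [0.003, 0.001, -1.0]]
ft_force: [0.5, -0.1, 0.7]
grip_width: 0.0752
gripper_force: 0.0
```

carry_out(
  moves=[
    {"travel":[0,-0.15,0],"delta_rot":[0,0,0.1]},
    {"travel":[0,-0.324,0],"delta_rot":[0,0,0.1]},
    {"travel":[0,-0.324,0],"delta_rot":[0,0,0.1]},
    {"travel":[0,-0.324,0],"delta_rot":[0,0,0.1]},
    {"travel":[0,-0.324,0.15],"delta_rot":[0,0,0.1]},
    {"travel":[0,-0.324,0.25],"delta_rot":[0,0,0.1]},
    {"travel":[0,-0.324,0.34],"delta_rot":[0,0,0.1]},
    {"travel":[0,-0.324,0.38],"delta_rot":[0,0,0.1]},
    {"travel":[0,-0.324,0.38],"delta_rot":[0,0,0.1]},
  ],
)

```text
clock: 10.82
position: [0.6678, -0.1086, 0.0138]
tool_rot: [[-0.995, 0.102, -0.001], [0.102, 0.995, 0.001], [0.001, 0.001, -1.0]]
ft_force: [-0.3, 0.3, -0.6]
grip_width: 0.0749
gripper_force: 0.0
```

carry_out(
  moves=[
    {"travel":[0,0,0],"delta_rot":[0,0,0]},
    {"travel":[0,0,0],"delta_rot":[0,0,0]},
    {"travel":[0,0,0],"delta_rot":[0,0,0]},
    {"travel":[0,0,0],"delta_rot":[0,0,0]},
    {"travel":[0,0,0],"delta_rot":[0,0,0]},
    {"travel":[0,0,0],"delta_rot":[0,0,0]},
    {"travel":[0,0,0],"delta_rot":[0,0,0]},
  ],
  fingers=-1,
)

```text
clock: 11.7
position: [0.6687, -0.1117, 0.015]
tool_rot: [[-0.994, 0.105, 0.001], [0.105, 0.994, -0.001], [-0.001, -0.001, -1.0]]
ft_force: [0.9, -3.8, 5.8]
grip_width: 0.0396
gripper_force: 29.8
```

carry_out(
  moves=[
    {"travel":[0,0,-0.08],"delta_rot":[0,0,0]},
    {"travel":[0,0,-0.2],"delta_rot":[0,0,0]},
    {"travel":[0,0,-0.38],"delta_rot":[0,0,-0.05]},
    {"travel":[0,0,-0.38],"delta_rot":[0,0,-0.1]},
    {"travel":[0,0,-0.38],"delta_rot":[0,0,-0.1]},
  ],
)

```text
clock: 12.32
position: [0.6672, -0.1094, 0.1277]
tool_rot: [[-1.0, -0.0, -0.002], [-0.0, 1.0, 0.002], [0.002, 0.002, -1.0]]
ft_force: [-0.4, 0.5, -3.3]
grip_width: 0.0403
gripper_force: 29.8
```

carry_out(
  moves=[
    {"travel":[0.06,0.12,0],"delta_rot":[0,0,0]},
    {"travel":[0.14,0.3,0],"delta_rot":[0,0,0]},
    {"travel":[0.24,0.5,0],"delta_rot":[0,0,0]},
    {"travel":[0.34,0.7,0],"delta_rot":[0,0,0]},
    {"travel":[0.44,0.88,0],"delta_rot":[0,0,0]},
    {"travel":[0.502,1,0],"delta_rot":[0,0,0]},
    {"travel":[0.502,1,0],"delta_rot":[0,0,0]},
    {"travel":[0.502,1,0],"delta_rot":[0,0,0]},
  ],
)

```text
clock: 13.32
position: [0.5169, 0.1887, 0.1274]
tool_rot: [[-1.0, 0.0, -0.002], [0.0, 1.0, -0.001], [0.002, -0.001, -1.0]]
ft_force: [0.4, 0.0, -3.7]
grip_width: 0.0401
gripper_force: 29.8
```

carry_out(
  moves=[
    {"travel":[0,0.1,0],"delta_rot":[0,0,0]},
    {"travel":[0,0.217,0],"delta_rot":[0,0,0]},
    {"travel":[0,0.217,0],"delta_rot":[0,0,0]},
    {"travel":[0,0.217,0.12],"delta_rot":[0,0,0]},
    {"travel":[0,0.217,0.22],"delta_rot":[0,0,0]},
    {"travel":[0,0.217,0.3],"delta_rot":[0,0,0]},
    {"travel":[0,0.217,0.335],"delta_rot":[0,0,0]},
    {"travel":[0,0.217,0.353],"delta_rot":[0,0,0]},
    {"travel":[0,0.217,0.36],"delta_rot":[0,0,0]},
    {"travel":[0,0.217,0.364],"delta_rot":[0,0,0]},
    {"travel":[0,0.217,0.367],"delta_rot":[0,0,0]},
    {"travel":[0,0.217,0.367],"delta_rot":[0,0,0]},
  ],
)

```text
clock: 14.82
position: [0.5179, 0.2547, 0.019]
tool_rot: [[-1.0, -0.0, 0.001], [-0.0, 1.0, 0.0], [-0.001, 0.0, -1.0]]
ft_force: [-0.8, -0.0, 3.0]
grip_width: 0.0402
gripper_force: 29.9
```

carry_out(
  moves=[
    {"travel":[0,0,0],"delta_rot":[0,0,0]},
    {"travel":[0,0,0],"delta_rot":[0,0,0]},
    {"travel":[0,0,0],"delta_rot":[0,0,0]},
    {"travel":[0,0,0],"delta_rot":[0,0,0]},
    {"travel":[0,0,0],"delta_rot":[0,0,0]},
    {"travel":[0,0,-0.05],"delta_rot":[0,0,0]},
    {"travel":[0,0,-0.15],"delta_rot":[0,0,0]},
    {"travel":[0,0,-0.3],"delta_rot":[0,0,0]},
    {"travel":[0,0,-0.367],"delta_rot":[0,0,0]},
    {"travel":[0,0,-0.367],"delta_rot":[0,0,0]},
    {"travel":[0.06,-0.2,-0.367],"delta_rot":[0,0,0]},
    {"travel":[0.12,-0.4,-0.367],"delta_rot":[0,0,0]},
    {"travel":[0.18,-0.6,-0.367],"delta_rot":[0,0,0]},
    {"travel":[0.246,-0.819,-0.367],"delta_rot":[0,0,0]},
    {"travel":[0.246,-0.819,-0.367],"delta_rot":[0,0,0]},
    {"travel":[0.246,-0.819,-0.367],"delta_rot":[0,0,0]},
  ],
  fingers=0.6,
)

```text
clock: 16.82
position: [0.4436, 0.0087, 0.128]
tool_rot: [[-1.0, 0.001, -0.001], [0.001, 1.0, 0.0], [0.001, 0.0, -1.0]]
ft_force: [0.7, 0.2, -0.1]
grip_width: 0.0749
gripper_force: 0.0
```

carry_out(
  moves=[
    {"travel":[0,0,0],"delta_rot":[0,0,0]},
    {"travel":[0,0,0.1],"delta_rot":[0,0,0]},
    {"travel":[0,0,0.2],"delta_rot":[0,0,0]},
    {"travel":[0,0,0.3],"delta_rot":[0,0,0]},
    {"travel":[0,0,0.36],"delta_rot":[0,0,0]},
    {"travel":[0,0,0.38],"delta_rot":[0,0,0]},
    {"travel":[0,0,0.38],"delta_rot":[0,0,0]},
  ],
)

```text
clock: 17.7
position: [0.4442, 0.0109, 0.0135]
tool_rot: [[-1.0, -0.004, -0.0], [-0.004, 1.0, 0.001], [0.0, 0.001, -1.0]]
ft_force: [-0.3, -0.1, 0.3]
grip_width: 0.075
gripper_force: 0.0
```

carry_out(
  moves=[
    {"travel":[0,0,0],"delta_rot":[0,0,0]},
    {"travel":[0,0,0],"delta_rot":[0,0,0]},
    {"travel":[0,0,0],"delta_rot":[0,0,0]},
    {"travel":[0,0,0],"delta_rot":[0,0,0]},
    {"travel":[0,0,0],"delta_rot":[0,0,0]},
    {"travel":[0,0,0],"delta_rot":[0,0,0]},
    {"travel":[0,0,0],"delta_rot":[0,0,0]},
  ],
  fingers=-1,
)

```text
clock: 18.58
position: [0.4438, 0.008, 0.0145]
tool_rot: [[-1.0, 0.001, 0.0], [0.001, 1.0, -0.001], [-0.0, -0.001, -1.0]]
ft_force: [0.4, -5.5, 2.2]
grip_width: 0.0437
gripper_force: 30.0
```

carry_out(
  moves=[
    {"travel":[0,0,-0.06],"delta_rot":[0,0,0]},
    {"travel":[0,0,-0.15],"delta_rot":[0,0,0]},
    {"travel":[0,0,-0.28],"delta_rot":[0,0,0]},
    {"travel":[0,0,-0.38],"delta_rot":[0,0,0]},
    {"travel":[0,0,-0.38],"delta_rot":[0,0,0]},
    {"travel":[-0.05,0.08,-0.38],"delta_rot":[0,0,0]},
    {"travel":[-0.14,0.22,-0.38],"delta_rot":[0,0,0]},
    {"travel":[-0.23,0.37,-0.38],"delta_rot":[0,0,0]},
    {"travel":[-0.32,0.52,-0.38],"delta_rot":[0,0,0]},
    {"travel":[-0.41,0.67,-0.38],"delta_rot":[0,0,0]},
    {"travel":[-0.47,0.76,-0.38],"delta_rot":[0,0,0]},
    {"travel":[-0.499,0.807,-0.38],"delta_rot":[0,0,0]},
    {"travel":[-0.499,0.807,-0.38],"delta_rot":[0,0,0]},
    {"travel":[-0.499,0.807,-0.38],"delta_rot":[0,0,0]},
  ],
)

```text
clock: 20.32
position: [0.5918, 0.2494, 0.1263]
tool_rot: [[-1.0, -0.0, -0.004], [-0.0, 1.0, -0.002], [0.004, -0.002, -1.0]]
ft_force: [-0.0, -0.1, -4.6]
grip_width: 0.0436
gripper_force: 30.0
```

carry_out(
  moves=[
    {"travel":[0,0,0.12],"delta_rot":[0,0,0]},
    {"travel":[0,0,0.22],"delta_rot":[0,0,0]},
    {"travel":[0,0,0.3],"delta_rot":[0,0,0]},
    {"travel":[0,0,0.335],"delta_rot":[0,0,0]},
    {"travel":[0,0,0.353],"delta_rot":[0,0,0]},
    {"travel":[0,0,0.36],"delta_rot":[0,0,0]},
    {"travel":[0,0,0.364],"delta_rot":[0,0,0]},
    {"travel":[0,0,0.366],"delta_rot":[0,0,0]},
    {"travel":[0,0,0.366],"delta_rot":[0,0,0]},
  ],
)

```text
clock: 21.45
position: [0.5935, 0.251, 0.0189]
tool_rot: [[-1.0, -0.0, 0.0], [-0.0, 1.0, 0.0], [-0.0, 0.0, -1.0]]
ft_force: [0.2, -0.2, -5.8]
grip_width: 0.0435
gripper_force: 30.0
```

carry_out(
  moves=[
    {"travel":[0,0,0.002],"delta_rot":[0,0,0]},
    {"travel":[0,0,0.003],"delta_rot":[0,0,0]},
    {"travel":[0,0,0.003],"delta_rot":[0,0,0]},
  ],
)

```text
clock: 21.82
position: [0.5936, 0.251, 0.0186]
tool_rot: [[-1.0, -0.0, 0.001], [-0.0, 1.0, 0.0], [-0.001, 0.0, -1.0]]
ft_force: [-1.9, 0.0, 5.3]
grip_width: 0.0435
gripper_force: 30.0
```

carry_out(
  moves=[
    {"travel":[0,0,0],"delta_rot":[0,0,0]},
    {"travel":[0,0,0],"delta_rot":[0,0,0]},
    {"travel":[0,0,0],"delta_rot":[0,0,0]},
    {"travel":[0,0,0],"delta_rot":[0,0,0]},
    {"travel":[0,0,0],"delta_rot":[0,0,0]},
    {"travel":[0,0,-0.05],"delta_rot":[0,0,0]},
    {"travel":[0,0,-0.15],"delta_rot":[0,0,0]},
    {"travel":[0,0,-0.3],"delta_rot":[0,0,0]},
    {"travel":[0,0,-0.37],"delta_rot":[0,0,0]},
    {"travel":[0,0,-0.37],"delta_rot":[0,0,0]},
    {"travel":[0.03,-0.2,-0.37],"delta_rot":[0,0,0]},
    {"travel":[0.06,-0.4,-0.37],"delta_rot":[0,0,0]},
    {"travel":[0.09,-0.6,-0.37],"delta_rot":[0,0,0]},
    {"travel":[0.123,-0.816,-0.37],"delta_rot":[0,0,0]},
    {"travel":[0.123,-0.816,-0.37],"delta_rot":[0,0,0]},
    {"travel":[0.123,-0.816,-0.37],"delta_rot":[0,0,0]},
  ],
  fingers=0.6,
)

```text
clock: 23.82
position: [0.5562, 0.0063, 0.1281]
tool_rot: [[-1.0, 0.001, -0.001], [0.001, 1.0, 0.001], [0.001, 0.001, -1.0]]
ft_force: [0.3, 0.6, 0.2]
grip_width: 0.0753
gripper_force: 0.0
```

```bash
python3 - <<'E'
from h import *
c=snap('side','side3'); s=telemetry.read_state(); print(s['position'],s['ft_force'],s['clock'])
cv2.imwrite('pics/crop4.png',cv2.resize(c['img'][100:260,160:380,::-1],None,fx=3.5,fy=3.5,interpolation=cv2.INTER_CUBIC))
E
```

```text
[0.55641119 0.00758602 0.12827318] [ 0.0998184   0.84181141 -0.08212919] 23.875
```

View pics/crop4.png

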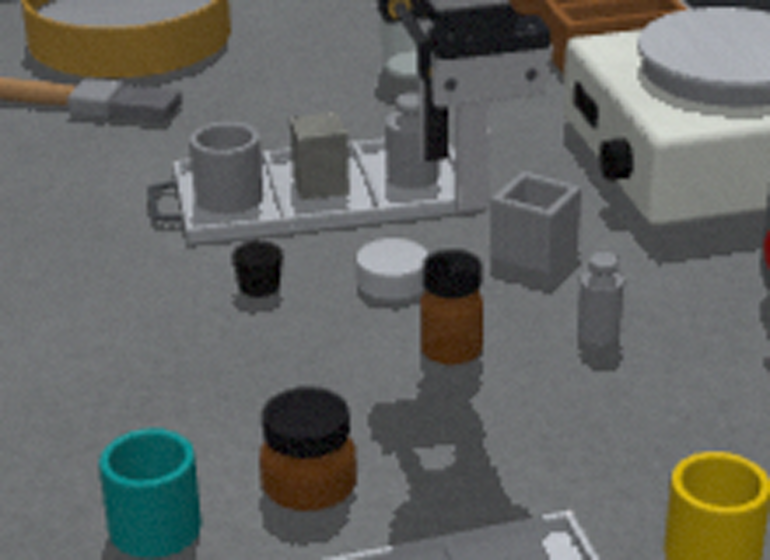

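The long tray holds the ring (225,165), block (320,155) and large weight (410,150), all upright. The slim jar at (452,305) is next.

carry_out(
  moves=[
    {"travel":[0,0,0.1],"delta_rot":[0,0,0]},
    {"travel":[0,0,0.2],"delta_rot":[0,0,0]},
    {"travel":[0,0,0.3],"delta_rot":[0,0,0]},
    {"travel":[0,0,0.36],"delta_rot":[0,0,0]},
    {"travel":[0,0,0.38],"delta_rot":[0,0,0]},
    {"travel":[0,0,0.38],"delta_rot":[0,0,0]},
  ],
)

```text
clock: 24.62
position: [0.5568, 0.0068, 0.0148]
tool_rot: [[-1.0, -0.001, 0.0], [-0.001, 1.0, 0.0], [-0.0, 0.0, -1.0]]
ft_force: [0.2, -0.1, 0.5]
grip_width: 0.0751
gripper_force: 0.0
```

carry_out(
  moves=[
    {"travel":[0,0,0],"delta_rot":[0,0,0]},
    {"travel":[0,0,0],"delta_rot":[0,0,0]},
    {"travel":[0,0,0],"delta_rot":[0,0,0]},
    {"travel":[0,0,0],"delta_rot":[0,0,0]},
    {"travel":[0,0,0],"delta_rot":[0,0,0]},
    {"travel":[0,0,0],"delta_rot":[0,0,0]},
    {"travel":[0,0,0],"delta_rot":[0,0,0]},
  ],
  fingers=-1,
)

```text
clock: 25.5
position: [0.5567, 0.0056, 0.0151]
tool_rot: [[-1.0, 0.0, 0.0], [0.0, 1.0, -0.001], [-0.0, -0.001, -1.0]]
ft_force: [-1.5, -1.7, 5.7]
grip_width: 0.0434
gripper_force: 30.0
```

carry_out(
  moves=[
    {"travel":[0,0,-0.06],"delta_rot":[0,0,0]},
    {"travel":[0,0,-0.15],"delta_rot":[0,0,0]},
    {"travel":[0,0,-0.28],"delta_rot":[0,0,0]},
    {"travel":[0,0,-0.38],"delta_rot":[0,0,0]},
    {"travel":[0,0,-0.38],"delta_rot":[0,0,0]},
    {"travel":[0.03,-0.08,-0.38],"delta_rot":[0,0,0]},
    {"travel":[0.08,-0.22,-0.38],"delta_rot":[0,0,0]},
    {"travel":[0.14,-0.38,-0.38],"delta_rot":[0,0,0]},
    {"travel":[0.2,-0.55,-0.38],"delta_rot":[0,0,0]},
    {"travel":[0.26,-0.71,-0.38],"delta_rot":[0,0,0]},
    {"travel":[0.3,-0.82,-0.38],"delta_rot":[0,0,0]},
    {"travel":[0.325,-0.877,-0.38],"delta_rot":[0,0,0]},
    {"travel":[0.325,-0.877,-0.38],"delta_rot":[0,0,0]},
    {"travel":[0.325,-0.877,-0.38],"delta_rot":[0,0,0]},
  ],
)

```text
clock: 27.25
position: [0.4599, -0.255, 0.1285]
tool_rot: [[-1.0, -0.003, 0.0], [-0.003, 1.0, 0.001], [-0.0, 0.001, -1.0]]
ft_force: [0.6, 0.4, -1.7]
grip_width: 0.0433
gripper_force: 30.0
```

carry_out(
  moves=[
    {"travel":[0,0,0.12],"delta_rot":[0,0,0]},
    {"travel":[0,0,0.22],"delta_rot":[0,0,0]},
    {"travel":[0,0,0.3],"delta_rot":[0,0,0]},
    {"travel":[0,0,0.335],"delta_rot":[0,0,0]},
    {"travel":[0,0,0.353],"delta_rot":[0,0,0]},
    {"travel":[0,0,0.36],"delta_rot":[0,0,0]},
    {"travel":[0,0,0.364],"delta_rot":[0,0,0]},
    {"travel":[0,0,0.366],"delta_rot":[0,0,0]},
    {"travel":[0,0,0.366],"delta_rot":[0,0,0]},
  ],
)

```text
clock: 28.38
position: [0.4592, -0.2572, 0.0191]
tool_rot: [[-1.0, 0.0, 0.0], [0.0, 1.0, -0.0], [-0.0, -0.0, -1.0]]
ft_force: [0.3, 1.2, -1.1]
grip_width: 0.0435
gripper_force: 30.0
```

carry_out(
  moves=[
    {"travel":[0,0,0.002],"delta_rot":[0,0,0]},
    {"travel":[0,0,0.003],"delta_rot":[0,0,0]},
    {"travel":[0,0,0.003],"delta_rot":[0,0,0]},
  ],
)

```text
clock: 28.75
position: [0.4592, -0.2572, 0.019]
tool_rot: [[-1.0, -0.0, 0.0], [-0.0, 1.0, -0.001], [-0.0, -0.001, -1.0]]
ft_force: [-2.4, 0.7, 8.5]
grip_width: 0.0434
gripper_force: 30.0
```

carry_out(
  moves=[
    {"travel":[0,0,0],"delta_rot":[0,0,0]},
    {"travel":[0,0,0],"delta_rot":[0,0,0]},
    {"travel":[0,0,0],"delta_rot":[0,0,0]},
    {"travel":[0,0,0],"delta_rot":[0,0,0]},
    {"travel":[0,0,0],"delta_rot":[0,0,0]},
    {"travel":[0,0,-0.05],"delta_rot":[0,0,0]},
    {"travel":[0,0,-0.15],"delta_rot":[0,0,0]},
    {"travel":[0,0,-0.3],"delta_rot":[0,0,0]},
    {"travel":[0,0,-0.37],"delta_rot":[0,0,0]},
    {"travel":[0,0,-0.37],"delta_rot":[0,0,0]},
    {"travel":[-0.14,0.17,-0.37],"delta_rot":[0,0,0]},
    {"travel":[-0.27,0.34,-0.37],"delta_rot":[0,0,0]},
    {"travel":[-0.4,0.5,-0.37],"delta_rot":[0,0,0]},
    {"travel":[-0.54,0.68,-0.37],"delta_rot":[0,0,0]},
    {"travel":[-0.675,0.846,-0.37],"delta_rot":[0,0,0]},
    {"travel":[-0.675,0.846,-0.37],"delta_rot":[0,0,0]},
    {"travel":[-0.675,0.846,-0.37],"delta_rot":[0,0,0]},
  ],
  fingers=0.5,
)

```text
clock: 30.88
position: [0.6607, -0.0027, 0.1276]
tool_rot: [[-1.0, -0.002, -0.002], [-0.002, 1.0, -0.0], [0.002, -0.0, -1.0]]
ft_force: [0.5, 0.1, 0.1]
grip_width: 0.0702
gripper_force: 0.0
```

carry_out(
  moves=[
    {"travel":[0,0,0.1],"delta_rot":[0,0,0]},
    {"travel":[0,0,0.2],"delta_rot":[0,0,0]},
    {"travel":[0,0,0.3],"delta_rot":[0,0,0]},
    {"travel":[0,0,0.36],"delta_rot":[0,0,0]},
    {"travel":[0,0,0.38],"delta_rot":[0,0,0]},
    {"travel":[0,0,0.38],"delta_rot":[0,0,0]},
  ],
)

```text
clock: 31.62
position: [0.6616, -0.0038, 0.0152]
tool_rot: [[-1.0, 0.0, 0.0], [0.0, 1.0, -0.0], [-0.0, -0.0, -1.0]]
ft_force: [-1.4, -0.0, -0.3]
grip_width: 0.0709
gripper_force: 0.0
```

carry_out(
  moves=[
    {"travel":[0,0,0],"delta_rot":[0,0,0]},
    {"travel":[0,0,0],"delta_rot":[0,0,0]},
    {"travel":[0,0,0],"delta_rot":[0,0,0]},
    {"travel":[0,0,0],"delta_rot":[0,0,0]},
    {"travel":[0,0,0],"delta_rot":[0,0,0]},
    {"travel":[0,0,0],"delta_rot":[0,0,0]},
    {"travel":[0,0,0],"delta_rot":[0,0,0]},
    {"travel":[0,0,0],"delta_rot":[0,0,0]},
  ],
  fingers=-1,
)

```text
clock: 32.62
position: [0.6616, -0.0041, 0.0152]
tool_rot: [[-1.0, 0.0, 0.0], [0.0, 1.0, -0.001], [-0.0, -0.001, -1.0]]
ft_force: [-1.2, -1.9, 4.8]
grip_width: 0.0297
gripper_force: 30.0
```

carry_out(
  moves=[
    {"travel":[0,0,-0.06],"delta_rot":[0,0,0]},
    {"travel":[0,0,-0.15],"delta_rot":[0,0,0]},
    {"travel":[0,0,-0.28],"delta_rot":[0,0,0]},
    {"travel":[0,0,-0.38],"delta_rot":[0,0,0]},
    {"travel":[0,0,-0.38],"delta_rot":[0,0,0]},
    {"travel":[0.04,-0.08,-0.38],"delta_rot":[0,0,0]},
    {"travel":[0.11,-0.22,-0.38],"delta_rot":[0,0,0]},
    {"travel":[0.19,-0.38,-0.38],"delta_rot":[0,0,0]},
    {"travel":[0.27,-0.54,-0.38],"delta_rot":[0,0,0]},
    {"travel":[0.35,-0.69,-0.38],"delta_rot":[0,0,0]},
    {"travel":[0.4,-0.79,-0.38],"delta_rot":[0,0,0]},
    {"travel":[0.422,-0.837,-0.38],"delta_rot":[0,0,0]},
    {"travel":[0.422,-0.837,-0.38],"delta_rot":[0,0,0]},
    {"travel":[0.422,-0.837,-0.38],"delta_rot":[0,0,0]},
  ],
)

```text
clock: 34.38
position: [0.5361, -0.2518, 0.1287]
tool_rot: [[-1.0, -0.003, 0.001], [-0.003, 1.0, 0.002], [-0.001, 0.002, -1.0]]
ft_force: [1.1, 0.5, -2.8]
grip_width: 0.0287
gripper_force: 30.0
```

carry_out(
  moves=[
    {"travel":[0,0,0.12],"delta_rot":[0,0,0]},
    {"travel":[0,0,0.22],"delta_rot":[0,0,0]},
    {"travel":[0,0,0.3],"delta_rot":[0,0,0]},
    {"travel":[0,0,0.335],"delta_rot":[0,0,0]},
    {"travel":[0,0,0.353],"delta_rot":[0,0,0]},
    {"travel":[0,0,0.36],"delta_rot":[0,0,0]},
    {"travel":[0,0,0.364],"delta_rot":[0,0,0]},
    {"travel":[0,0,0.367],"delta_rot":[0,0,0]},
    {"travel":[0,0,0.368],"delta_rot":[0,0,0]},
    {"travel":[0,0,0.368],"delta_rot":[0,0,0]},
  ],
)

```text
clock: 35.62
position: [0.5353, -0.2546, 0.0192]
tool_rot: [[-1.0, -0.0, 0.001], [-0.0, 1.0, -0.0], [-0.001, -0.0, -1.0]]
ft_force: [-0.5, -0.5, 3.2]
grip_width: 0.0295
gripper_force: 30.0
```

Contact. I'll release, retreat, and check.

carry_out(
  moves=[
    {"travel":[0,0,0],"delta_rot":[0,0,0]},
    {"travel":[0,0,0],"delta_rot":[0,0,0]},
    {"travel":[0,0,0],"delta_rot":[0,0,0]},
    {"travel":[0,0,0],"delta_rot":[0,0,0]},
    {"travel":[0,0,0],"delta_rot":[0,0,0]},
    {"travel":[0,0,-0.05],"delta_rot":[0,0,0]},
    {"travel":[0,0,-0.15],"delta_rot":[0,0,0]},
    {"travel":[0,0,-0.3],"delta_rot":[0,0,0]},
    {"travel":[0,0,-0.5],"delta_rot":[0,0,0]},
    {"travel":[0,0,-0.5],"delta_rot":[0,0,0]},
    {"travel":[0,0.3,-0.5],"delta_rot":[0,0,0]},
    {"travel":[0,0.6,-0.5],"delta_rot":[0,0,0]},
    {"travel":[0,0.8,-0.5],"delta_rot":[0,0,0]},
    {"travel":[0,0.8,-0.5],"delta_rot":[0,0,0]},
    {"travel":[0,0.8,-0.5],"delta_rot":[0,0,0]},
    {"travel":[0,0.8,-0.5],"delta_rot":[0,0,0]},
  ],
  fingers=0.5,
)

```text
clock: 37.62
position: [0.5345, -0.0151, 0.1684]
tool_rot: [[-1.0, -0.0, -0.001], [-0.0, 1.0, -0.001], [0.001, -0.001, -1.0]]
ft_force: [-0.3, 0.2, 0.4]
grip_width: 0.07
gripper_force: 0.0
```

```bash
python3 - <<'E'
from h import *
snap('side','side4')
E
```

```text
(no output)
```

View pics/side4.png

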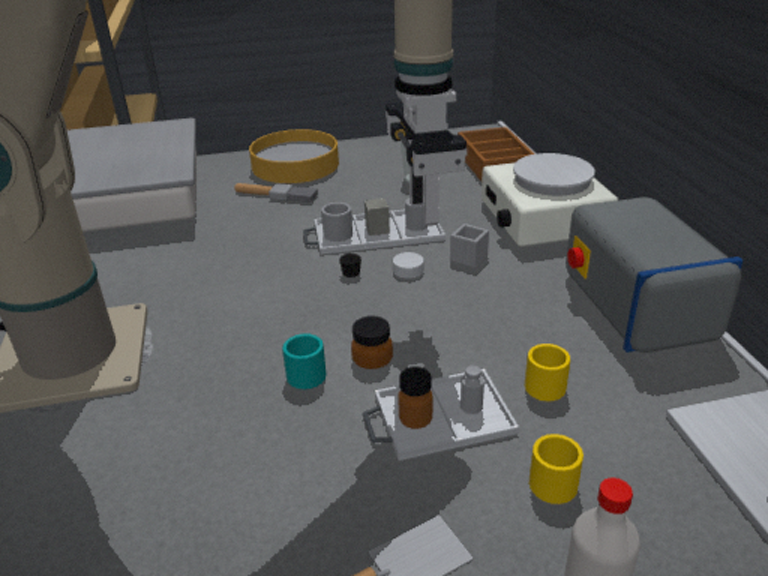

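The short tray holds the slim jar (415,397) next to the handle and the small weight (472,390). The long tray holds the ring (336,221), block (376,217) and large weight (416,214). The square mould (469,246) and squat jar (371,342) haven't moved, and nothing has been knocked over.

```bash
python3 -c "
from bench import manip; print(manip.job_done())"
```

```text
the job is handed in; nothing more can be done
None
```

Both kits are made up as asked, with every thing upright in its compartment and the square mould and squat jar left where they stood; I handed the job in at about 38 s on the robot's clock, but no verdict came back.

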